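# Make up the bush-fitting kit tray in order of use

## Robot

A 6-joint arm with a two-finger parallel gripper is mounted at the origin on a cart in front of the work surface, level with it; the furniture and walls round the work are solid. World frame = base frame: x ahead of the robot, y to its left, z up, the work surface at z = 0. Lengths are in m, angles in rad, forces in N, time in s.
With the tool pointing down it reaches from about 0.3 to 0.875 m from the base axis. Payload 6.4 kg.
Tool frame: the origin (TCP) lies midway between the tips of the shut fingers; the grasp point (between the pads) lies 19 mm behind it; z points along the fingers, y is the line along which they close (so a half turn about z gives the same grasp; the last joint's range is limited). The gripper opens to 85 mm and grips with 20 to 120 N. Pads are 22 mm wide; open, the fingers measure 114 mm over their backs; the gripper's body (76 mm by 85 mm) begins 54 mm behind the grasp point. The pads swing forward as they close: fully open they stand 13 mm farther back than shut.
Start: joints at [-1.458, 0.181, 1.607, -0, 1.354, -0.206], TCP at [0.18, -0.546, 0.231] pointing down, gripper open.
Joint ranges: [-2.99, 2.99], [-0.89, 2.07], [0.3, 2.58], [-1.14, 4.28], [0, 2.63], [-3.12, 3.12]. Speed limits (rad/s): [2.57, 2.57, 3.01, 3.14, 3.14, 3.14].

## Interface

Orientations are given as [roll, pitch, yaw] about the fixed x, y, z axes, in that order (R = Rz(yaw) Ry(pitch) Rx(roll)).
In Python, from workcell import env gives the robot as it stands.
- The arm moves only by the tool jog_arm, called after "Request:" as name(argument=value, ...) on one line, values as JSON. Schema: {"type":"object","properties":{"moves":{"type":"array","items":{"type":"array","items":{"type":"array","items":{"type":"number"},"minItems":5,"maxItems":5},"minItems":1,"maxItems":8},"minItems":1,"maxItems":1},"clamp_n":{"type":"number"},"only":{"type":"string"},"quiet":{"type":"boolean"},"lines":{"type":"string"}},"required":["moves"],"additionalProperties":false}. moves is a list that holds a single list of rows (three levels of brackets), with 1 to 8 rows, each of 5 numbers: the finger opening in m, then dx, dy, dz in cm, then a turn about the tool's z in rad; each row is the pose to reach, as a shift and turn from the pose commanded when the call began, along the tool's axes at that moment; what a row does not reach only later rows make up. A row lasts 1/8 s, in which the tool goes at most 0.0625 m and 0.188 rad, less where a joint would pass 70% of its speed; a pose out of reach is approached as far as the arm can. The fingers move at their own pace and stop on an object; clamp_n is the grip in N (left out, the last holds). Time passes only in rows, so rows that do not move let the fingers close. The tool returns the time, the measured TCP pose, the force, the opening and the grip force at its end. only (a regular expression) keeps the lines of the reply that match it, lines (a string "A,B") keeps lines A to B, and quiet returns only ok. Input that does not fit is refused with a message, and nothing moves.
- env.get_state(): the state, without advancing time (a new reading comes with each control period).
- env.get_image(name): name is "side" or "top" or "wrist"; returns a dict with "img" (420x560x3 uint8, red, green, blue), "vertical_fov" (degrees; the focal length in pixels is half the picture's height over the tangent of half this angle, whatever the lens; pixels are square), "cx", "cy" (the principal point, pixels), "rvec" (rotation vector, rad) and "tvec" (3), from world to camera coordinates, as OpenCV has them. Camera axes: x right, y down, z forward; pixel columns grow to the right and rows downward; lengths in m; the calibration is good to about 2 mm. The wrist camera is an equidistant fisheye: a pixel r from the principal point sees the ray r / f radians off the axis. A picture is of the moment at which its call begins. There is no depth.
- env.finish_job(): hands the job in; it is judged then, once.
The state is a dict: "t": time; "qpos": joint angles; "dq": joint speeds; "joint_torque": joint torques, N m; "position": TCP position; "orientation": TCP orientation; "ft_force": force on the tool from outside, world axes, zero at the start; "moment": the same for the moment, N m; "opening": finger opening in m; "finger_force": force on a finger pad.
Only numpy, scipy, OpenCV 4.12 (cv2) and the standard library are available. Lean on these libraries where they do the work, as an engineer would, in place of code of your own. Each camera call takes 0.05 s, during which the arm holds its last target. There are 200 camera calls.

## Task

Make up the bush-fitting kit in order of use along the tray, starting at the fixed stop: scriber, copper drift, then the matched pair of steel parallels. The scriber and one parallel are in the tray already and stay in it: slide that parallel and the follower behind it back along the tray to open the gap, then lay the drift and the other parallel (on edge, as it stands on the bench) down in their places between the two. Finally push the follower up so that the whole row is snug against the stop; leave the other things on the bench undisturbed.

Things in the scene. Friction and masses are not known exactly. Their poses are not given: they have to be found in the camera images.
- kit_tray: Low grey sheet-steel kit tray fixed to the bench, 150 mm across (its x), 250 mm long (its y). Inside it is 142 mm wide and 230 mm long, with a grey felt-lined floor 6 mm above the bench; side walls and far end wall rise 12 to 14 mm above the floor. Origin: on the bench, midway between the stop's inner face and the far end wall. Fixed stop at the +y end.
- tray_stop (a point): Middle of the fixed stop's inner face, at tray floor level; axes are the tray's: the row of tools runs from here along -y (far end wall at y = -230 mm), tools lie across the tray along x, z up. The stop is an aluminium bar across the tray, 12 mm thick, 26 mm high above the floor.
- follower_face (a point): Middle of the follower's front face (towards the stop), at tray floor level; axes as the tray. The follower is a dark steel plate across the tray, 12 mm thick, 138 mm wide, 27 mm high above the floor, with a thumb tab of the same thickness in its middle, 44 mm wide, up to 51 mm. Two ears ride over the side walls, 30 mm long, up to 20 mm above the floor.
- follower (a joint): Slide of the follower, m: grows as it moves away from the stop. Its face stands 0.085 + value from the stop's face; range -0.050 to 0.085. It stays where it is left (friction about 2 N).
- scriber_mid (a point): Scriber, a thin pointed steel rod 118 mm long, 9 mm thick, lying across the tray beside the stop; the point is its middle, on its axis; its x lies along it (it can roll about x).
- tray_parallel_mid (a point): Centre of the parallel already in the tray: a ground flat steel bar 100 mm long (x), 12 mm thick (y), 24 mm high (z), 0.225 kg, standing on its long edge across the tray between scriber and follower; its centre is 12 mm above the floor. It slides on the floor when pushed at its middle.
- copper_drift: Copper drift, a plain round rod 100 mm long and 17 mm thick, 0.19 kg, lying on the bench; origin on its surface at mid-length (the underside at the start); x lies along it. It can roll.
- drift_mid (a point): The middle of the copper drift, on its axis (8.5 mm above what it lies on); x lies along it.
- parallel_bar: The other steel parallel of the pair, on the bench: same size (100 mm along x, 12 mm thick in y, 24 mm high in z, small holes, 0.225 kg), standing on its long edge; origin at the centre of its underside.
- parallel_mid (a point): The centre of the parallel that starts on the bench, 12 mm above its underside; same axes.
- dust_brush: Bystander: flat brush with wooden handle, 195 x 27 x 14 mm, lying to the left of the tray; origin at the centre of its underside.
- open_spanner: Bystander: open-ended spanner, 182 x 25 x 6 mm, lying at the left; origin at the centre of its underside.
- flanged_bush: Bystander: steel flanged bush, 38 mm wide, 42 mm high, standing to the right of the tray; origin at the centre of its underside.
- short_block: Bystander: short plain steel block, 45 x 20 x 16 mm, to the right of the tray; origin at the centre of its underside.

How it is judged:
At the end, for the whole second after the job is handed in: In the tray from the stop: scriber, drift, bench parallel, tray parallel (both on edge); all on the floor (within 4 mm), drift and parallels square across (within 0.12 rad), at rest. The row is snug: it is 50 mm thick in all and the follower's face is under 54 mm from the stop (y of follower_face in the frame of tray_stop above -0.054 m and y of scriber_mid in the frame of tray_stop above -0.0105 m and y of drift_mid in the frame of tray_stop between -0.0235 and -0.0135 m and y of parallel_mid in the frame of tray_stop between -0.0375 and -0.0275 m and y of tray_parallel_mid in the frame of tray_stop below -0.0395 m and z of drift_mid in the frame of tray_stop below 0.0125 m and z of each of parallel_mid, tray_parallel_mid in the frame of tray_stop below 0.016 m and z of scriber_mid in the frame of tray_stop below 0.0085 m and angle between the x axis of each of drift_mid, parallel_mid, tray_parallel_mid and the x axis of tray_stop, either way round below 0.12 rad and angle between each of parallel_mid, tray_parallel_mid's own z axis and vertical below 0.15 rad and linear speed of each of copper_drift, parallel_bar below 0.03 m/s); the robot touches nothing.
It fails at once if the scriber or the parallel in the tray is lifted out of the tray (z of scriber_mid in the frame of tray_stop above 0.03 m or z of tray_parallel_mid in the frame of tray_stop above 0.04 m).
It fails at once if the drift or the parallel is dropped from more than 25 mm above the tray floor ((z of drift_mid in the frame of tray_stop above 0.0335 m and contact force between the fingers and copper_drift below 0.05 N) or (z of parallel_mid in the frame of tray_stop above 0.037 m and contact force between the fingers and parallel_bar below 0.05 N)).
It fails at once if the brush, spanner, bush or short block is moved by more than 25 mm (distance of any of dust_brush, open_spanner, flanged_bush, short_block from where it was at the start of the episode above 0.025 m).
It also fails if it takes over 67 s, if anything falls off the work surface, if the arm or the gripper's body presses on something with over 40 N, if the wrist force passes 120 N, or if a joint passes its speed limit or range.

## Working session

There is one attempt and no reset: what is moved stays moved. The work goes in short steps, Python scripts to look and compute and a tool call to move; the robot and the scene stay as the last step left them, time stands still between calls to the robot, and variables do not carry over. Pictures are saved under pics/ and viewed, at most 10 in all, crops included, and the job is handed in when it is done.

```bash
ls; mkdir -p pics; cat > h.py <<'E'
import cv2, numpy as np
from workcell import env
def save(n,f):
    d=env.get_image(n); cv2.imwrite(f,d["img"][:,:,::-1]); np.save(f.replace('.png','.npy'),d,allow_pickle=True); return d
def load(f): return np.load(f,allow_pickle=True).item()
def ray(d,u,v,fish=False):
    H=d["img"].shape[0]; f=H/2/np.tan(np.radians(d["vertical_fov"])/2)
    x=(u-d["cx"]);y=(v-d["cy"]); R=cv2.Rodrigues(np.array(d["rvec"],float))[0]; t=np.array(d["tvec"],float).ravel()
    if fish:
        r=np.hypot(x,y)+1e-9; th=r/f; c=np.array([x/r*np.sin(th),y/r*np.sin(th),np.cos(th)])
    else: c=np.array([x/f,y/f,1.])
    w=R.T@c; return -R.T@t, w/np.linalg.norm(w)
def onz(d,u,v,z,fish=False):
    o,w=ray(d,u,v,fish); return o+w*(z-o[2])/w[2]
def tri(*rs):
    A=np.zeros((3,3));b=np.zeros(3)
    for o,w in rs:
        P=np.eye(3)-np.outer(w,w);A+=P;b+=P@o
    p=np.linalg.solve(A,b); return p,[np.linalg.norm((np.eye(3)-np.outer(w,w))@(p-o)) for o,w in rs]
E
python3 - <<'E'
from h import *
for n in ("top","side","wrist"):
    d=save(n,f"pics/{n}0.png"); print(n,d["vertical_fov"],d["cx"],d["cy"],onz(d,280,210,0,n=="wrist"),ray(d,280,210)[0])
a=[cv2.imread(f"pics/{n}0.png") for n in("top","side","wrist")]
print(env.get_state())
E
```

```text
pics
workcell.py
top 56.87905207979442 279.27831159440234 202.7047759565524 [0.48641213 0.03868154 0.        ] [0.44161647 0.04853199 0.99032513]
side 56.71797300628368 281.3694493624741 204.59113050928096 [0.53863276 0.08415666 0.        ] [-0.00403519 -0.67613355  0.44172551]
wrist 65.70646984690485 275.7509491526623 204.7059946005557 [ 0.14348809 -0.56314873  0.        ] [ 0.24325237 -0.52537923  0.37278612]
{'t': 0.15, 'qpos': array([-1.45830741e+00,  1.81382894e-01,  1.60774445e+00,  1.61861314e-05,
        1.35384010e+00, -2.06282302e-01]), 'dq': array([-0.0017071 , -0.00355546, -0.00396209, -0.00046626, -0.0012261 ,
       -0.00119663]), 'joint_torque': array([ 1.10641438e-03, -4.45259893e+01, -3.51690030e+01, -3.14079107e-04,
        5.87749833e-03,  4.19298431e-06]), 'position': array([ 0.18018812, -0.54559688,  0.23060046]), 'orientation': array([-3.14025024e+00, -2.97056024e-04,  3.18767527e-01]), 'ft_force': array([ 0.37699417, -0.27032534, -0.86907535]), 'moment': array([-0.01893803, -0.04987007,  0.01241946]), 'finger_force': 0.0, 'opening': 0.08539841764388076}
```

View pics/top0.png

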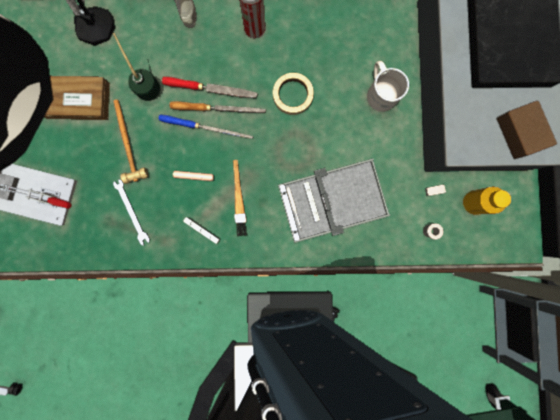

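View pics/side0.png

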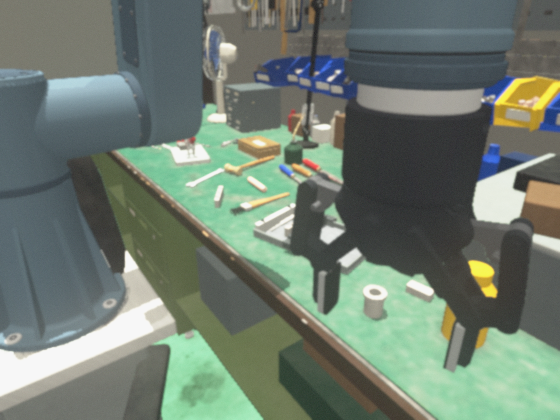

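Top view: the stop is at about (290,211), scriber next to it, tray parallel (311,202), follower (328,203). The drift is at (193,176), bench parallel (202,230), and the brush (239,198) lies between. The side view shows the tray half hidden by the gripper.

```bash
python3 - <<'E'
from h import *
d=load("pics/top0.png".replace('png','npy'))
for n,u,v,z in [("stop",290,211,.03),("stopA",283,186,.03),("stopB",297,239,.03),("tpar",311,202,.03),("fol",322,203,.03),("driftL",173,174,.0085),("driftR",212,178,.0085),("parL",185,219,.024),("parR",217,242,.024),("brush",239,198,.014),("spanner",131,213,0),("bush",433,231,.042),("blk",436,190,.016),("edge",200,274,0)]:
    print(n,onz(d,u,v,z)[:2].round(3))
w=load("pics/wrist0.npy"); R=cv2.Rodrigues(w["rvec"])[0]
from scipy.spatial.transform import Rotation as Ro
s=env.get_state(); T=Ro.from_euler('xyz',s["orientation"]).as_matrix()
print(T.round(3)); print("cam in tool",T.T@(ray(w,280,210)[0]-s["position"]), (T.T@R.T).round(3))
E
```

```text
stop [0.482 0.014]
stopA [0.545 0.031]
stopB [ 0.413 -0.002]
tpar [ 0.504 -0.038]
fol [ 0.501 -0.066]
driftL [0.582 0.31 ]
driftR [0.57  0.211]
parL [0.466 0.275]
parR [0.408 0.196]
brush [0.518 0.142]
spanner [0.484 0.418]
bush [ 0.427 -0.334]
blk [ 0.53  -0.357]
edge [0.328 0.243]
[[ 0.95   0.313 -0.   ]
 [ 0.313 -0.95   0.001]
 [ 0.    -0.001 -1.   ]]
cam in tool [ 0.0662656   0.00037414 -0.14216661] [[-0.002 -0.966 -0.259]
 [ 1.    -0.002  0.   ]
 [-0.001 -0.259  0.966]]
```

The manual's scale: shifts go in cm. Converting my numbers, 0.3 m is 30, -0.2 m is -20.

Request:
jog_arm(moves=[[[0.085,5,-4,0,0.03],[0.085,10,-8,0,0.074],[0.085,15,-12,0,0.074],[0.085,20,-16,0,0.074],[0.085,25,-20,0,0.074],[0.085,30,-24,0,0.074],[0.085,34,-28,0,0.074],[0.085,38,-32,0,0.074]]])

```text
t: 1.15
position: [0.4414, -0.1211, 0.2313]
orientation: [3.141, -0.0, 0.245]
ft_force: [1.3, -0.3, -0.6]
opening: 0.0851
finger_force: 0.0
```

```bash
python3 -c "
from h import *
save('wrist','pics/w1.png')"
```

Request:
jog_arm(moves=[[[0.085,4,-6,0,0],[0.085,8,-12,0,0],[0.085,8,-14,0,0],[0.085,8,-14,0,0]]])

```text
t: 1.7
position: [0.4841, 0.0343, 0.231]
orientation: [-3.141, 0.001, 0.249]
ft_force: [0.8, 0.0, -0.3]
opening: 0.0849
finger_force: 0.0
```

```bash
python3 -c "
from h import *
save('wrist','pics/w2.png'); save('top','pics/t2.png')"
```

```text
(no output)
```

View pics/w2.png

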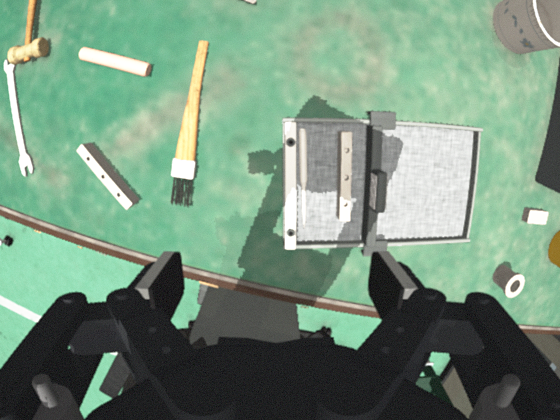

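View pics/w1.png

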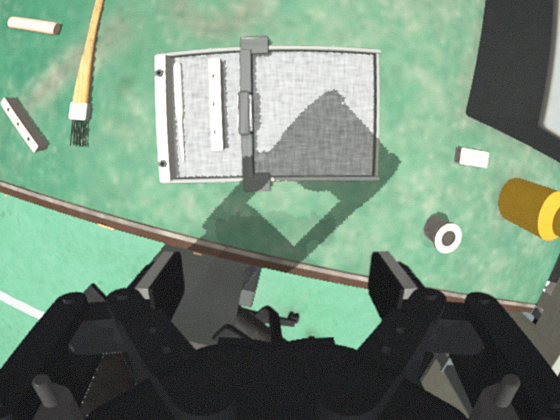

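w2 shows the whole tray: stop bar at u≈291 (v 120–248), scriber at u≈304, tray parallel at u≈345, follower at u≈372. The drift is at (115,61) and the bench parallel at (106,176). w1 shows the same scene shifted right. I'll enlarge to read the edges.

```bash
python3 - <<'E'
import cv2,numpy as np
a=cv2.imread("pics/w2.png");b=cv2.imread("pics/w1.png")
r=lambda i,x0,y0,x1,y1,k:cv2.resize(i[y0:y1,x0:x1],None,fx=k,fy=k,interpolation=cv2.INTER_CUBIC)
c=np.zeros((600,800,3),np.uint8)
def put(im,x,y): 
    h=min(im.shape[0],600-y);w=min(im.shape[1],800-x);c[y:y+h,x:x+w]=im[:h,:w]
put(r(a,270,105,400,255,3),0,0)      # 390x450
put(r(b,140,30,275,195,2.4),400,0)    # 324x396
put(r(a,70,135,145,215,2),0,450)
put(r(a,70,40,160,80,2.5),160,450)
put(r(b,0,90,55,157,2.5),400,410)
put(r(b,0,10,70,40,2.5),560,420)
cv2.imwrite("pics/crop1.png",c)
E
```

```text
(no output)
```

View pics/crop1.png

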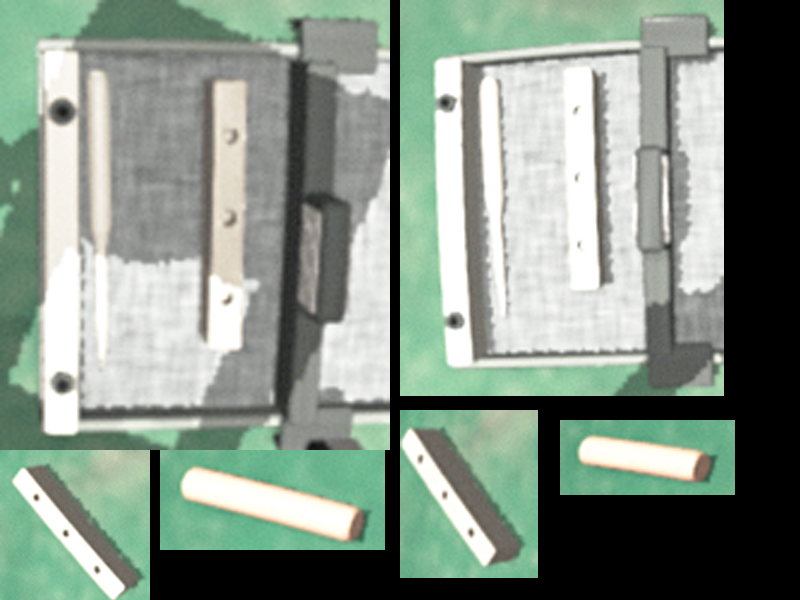

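```bash
cat > m1.py <<'E'
from h import *
a=load("pics/w2.npy");b=load("pics/w1.npy")
P={"par1":((88,158.5),(8.4,109.6)),"par2":((103,176.5),(18,124)),"par3":((118.5,195),(28.4,139.2)),
"drL":((79.6,53.6),(8,22)),"drR":((146,68.8),(56.8,29.2)),
"stA":((296,122.3),(166.3,54.2)),"stB":((296.3,249),(170.8,180.8)),
"tp1":((347,150.3),(213.3,75.8)),"tp2":((347,177.3),(213.8,103.8)),"tp3":((346,205),(215.4,132.5)),
"tabA":((378.7,174.3),(240,92.5)),"tabB":((377,211),(239.5,133.3)),
"scrA":((302.7,128.3),(176.7,62.5)),"scrB":((304,226),(184.2,161))}
Q={}
for k,(p,q) in P.items():
    Q[k],e=tri(ray(a,*p,True),ray(b,*q,True)); print(k,Q[k].round(4),np.round(e,4))
ax=Q["stA"]-Q["stB"]; yaw=np.arctan2(ax[1],ax[0]); m=(Q["stA"]+Q["stB"])/2
tx=np.array([np.cos(yaw),np.sin(yaw)]);ty=np.array([-tx[1],tx[0]])
print("yaw",yaw,"stop",m)
for k in Q: d=Q[k][:2]-m[:2]; print(k,"tray x,y",(d@tx).round(4),(d@ty).round(4))
for i,j in (("par1","par3"),("drL","drR"),("tp1","tp3"),("tabA","tabB")):
    d=Q[i]-Q[j]; print(i,np.arctan2(d[1],d[0]),np.linalg.norm(d))
s=env.get_state();print(s["t"],s["position"],s["orientation"])
# fingertips seen? project planes instead for check
for n,z in (("par2",.024),("tp2",.03),("drL",.0085),("drR",.0085),("stA",.032),("stB",.032)): print(n,onz(a,*P[n][0],z,True).round(4))
E
python3 m1.py
```

```text
par1 [0.4571 0.2641 0.0203] [0.0001 0.0001]
par2 [0.44   0.2383 0.0217] [0.0001 0.0001]
par3 [0.4226 0.2133 0.0225] [0.0002 0.0002]
drL [0.583  0.3075 0.0165] [0.0001 0.0001]
drR [ 0.5758  0.2178 -0.0032] [0.0002 0.0002]
stA [0.5511 0.0286 0.0274] [0.0005 0.0005]
stB [ 0.4148 -0.008   0.0311] [0.0005 0.0005]
tp1 [ 0.5364 -0.031   0.033 ] [0.0001 0.0001]
tp2 [ 0.5079 -0.0389  0.0339] [0.0005 0.0005]
tp3 [ 0.4783 -0.0472  0.0332] [0.0001 0.0001]
tabA [ 0.5231 -0.0654  0.0549] [0.0005 0.0005]
tabB [ 0.485  -0.0748  0.0574] [0.0004 0.0004]
scrA [0.546  0.019  0.0128] [0.0002 0.0002]
scrB [ 0.4356 -0.0132  0.0065] [0.0001 0.0001]
yaw 0.2620017103851817 stop [0.48295488 0.0102876  0.02923861]
par1 tray x,y 0.0407 0.2519
par2 tray x,y 0.0176 0.2314
par3 tray x,y -0.0057 0.2117
drL tray x,y 0.1736 0.2611
drR tray x,y 0.1434 0.1763
stA tray x,y 0.0706 0.0
stB tray x,y -0.0706 0.0
tp1 tray x,y 0.0409 -0.0537
tp2 tray x,y 0.0113 -0.054
tp3 tray x,y -0.0194 -0.0543
tabA tray x,y 0.0192 -0.0835
tabB tray x,y -0.0201 -0.0827
scrA tray x,y 0.0632 -0.0079
scrB tray x,y -0.0518 -0.0104
par1 0.9759701085173947 0.06146273931440183
drL 1.4905281734640423 0.09215736762079682
tp1 0.27213155353342927 0.06031759804473803
tabA 0.24174757597135624 0.0393426670801779
1.8 [0.4842739  0.03195159 0.23107287] [3.14132019e+00 6.00735810e-04 2.45856259e-01]
par2 [0.4406 0.2371 0.024 ]
tp2 [ 0.5079 -0.0401  0.03  ]
drL [0.5837 0.3133 0.0085]
drR [0.5751 0.2125 0.0085]
stA [0.5506 0.029  0.032 ]
stB [ 0.4146 -0.0077  0.032 ]
```

```bash
cat >> h.py <<'E'
from scipy.spatial.transform import Rotation as Ro
Y=0.265; M=np.array([.4830,.0103]); TX=np.array([np.cos(Y),np.sin(Y)]);TY=np.array([-TX[1],TX[0]])
def go(x=None,y=None,z=None,yaw=Y,tray=True):
    s=env.get_state(); T=Ro.from_euler('xyz',s["orientation"]).as_matrix()
    p=M+x*TX+y*TY if tray else np.array([x,y])
    d=T.T@(np.array([*p,z])-s["position"]); t=s["orientation"][2]-yaw; t=(t+np.pi/2)%np.pi-np.pi/2
    q=s["position"][:2]-M
    print("tool shift",d.round(4),"turn",round(t,3),"| now tray",(q@TX).round(4),(q@TY).round(4),"z",s["position"][2].round(4),"t",s["t"])
E
python3 -c "
from h import *
go(.0113,-.0705,.006)"
```

```text
tool shift [0.0063 0.0909 0.2251] turn -0.019 | now tray 0.0069 0.0206 z 0.2311 t 1.8
```

Request:
jog_arm(moves=[[[0.067,0.6,5,3,-0.019],[0.067,0.6,9.1,7,-0.019],[0.067,0.6,9.1,12,-0.019],[0.067,0.6,9.1,14.5,-0.019],[0.067,0.6,9.1,14.5,-0.019]]])

```text
t: 2.42
position: [0.5102, -0.0558, 0.0842]
orientation: [-3.139, 0.004, 0.261]
ft_force: [-0.4, 0.4, -0.6]
opening: 0.0672
finger_force: 0.0
```

```bash
python3 -c "
from h import *
save('wrist','pics/w3.png'); go(.0113,-.0705,.006)"
```

```text
tool shift [ 0.001  -0.0008  0.08  ] turn -0.003 | now tray 0.0104 -0.0714 z 0.086 t 2.475
```

View pics/w3.png

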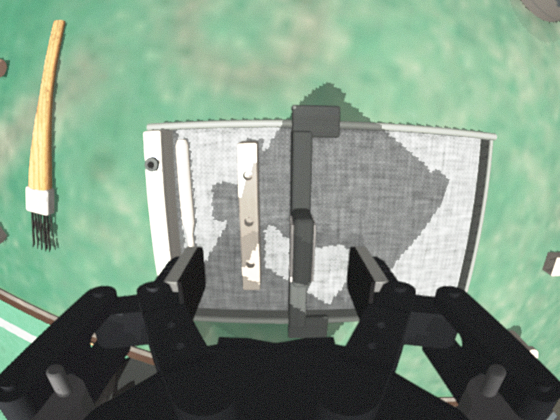

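The fingers straddle the parallel (u≈248) and follower (u≈303), with the left fingertip (u≈195) in line with the gap beside the scriber. I can descend and push.

Scaled: 0.08 m is 8, 0.07 m is 7.

Request:
jog_arm(moves=[[[0.067,0.1,0,4,-0.003],[0.067,0.1,0,7,-0.003],[0.067,0.1,0,8,-0.003],[0.067,0.1,0,8,-0.003]]])

```text
t: 2.98
position: [0.514, -0.0548, 0.0072]
orientation: [3.141, -0.001, 0.267]
ft_force: [0.4, 0.9, 0.2]
opening: 0.067
finger_force: 0.0
```

```bash
python3 -c "
from h import *
go(.0113,-.1635,.006)"
```

```text
tool shift [-0.0017  0.0925  0.0013] turn 0.002 | now tray 0.0129 -0.071 z 0.0072 t 2.975
```

Scaled: 0.0925 m is 9.25, 0.084 m is 8.4.

Request:
jog_arm(moves=[[[0.067,-0.1,1.2,0,0],[0.067,-0.2,2.7,0,0],[0.067,-0.2,4.2,0,0],[0.067,-0.2,5.7,0,0],[0.067,-0.2,7.2,0,0],[0.067,-0.2,8.4,0,0],[0.067,-0.2,9.25,0,0],[0.067,-0.2,9.25,0,0]]])

```text
t: 3.98
position: [0.5361, -0.1454, 0.0062]
orientation: [3.14, -0.0, 0.266]
ft_force: [-0.1, -0.5, -0.0]
opening: 0.0672
finger_force: 0.0
```

Request:
jog_arm(moves=[[[0.067,0,-0.6,0,0],[0.067,0,-0.6,-5,0],[0.067,0,-0.6,-10,0],[0.067,0,-2,-15,0]]])

```text
t: 4.47
position: [0.5305, -0.1249, 0.1578]
orientation: [3.141, -0.0, 0.266]
ft_force: [0.5, 0.5, -0.1]
opening: 0.067
finger_force: 0.0
```

```bash
python3 -c "
from h import *
save('wrist','pics/w4.png');go(.44,.2378,.1,.976,False);go(.5794,.2629,.1,1.486,False)"
```

```text
tool shift [ 0.0051 -0.3746  0.0626] turn -0.708 | now tray 0.0135 -0.1434 z 0.165 t 4.525
tool shift [ 0.1462 -0.3619  0.0638] turn -1.218 | now tray 0.0135 -0.1434 z 0.165 t 4.525
```

View pics/w4.png

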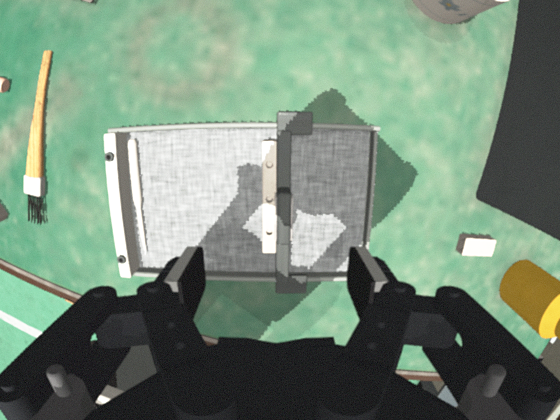

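The tray parallel is now flat against the follower (u≈268 and 284), leaving an open gap to the scriber (u≈137). Next is the drift.

Scaled: -0.362 m is -36.2, -0.33 m is -33.

Request:
jog_arm(moves=[[[0.05,2,-5,0,-0.188],[0.05,4,-10,0,-0.376],[0.05,6,-16,0,-0.564],[0.05,8,-22,0,-0.752],[0.05,10,-27,0,-0.94],[0.05,13,-33,0,-1.12],[0.05,14.6,-36.2,1,-1.218],[0.05,14.6,-36.2,2,-1.218]]])

```text
t: 5.52
position: [0.5754, 0.266, 0.1356]
orientation: [3.141, -0.0, 1.49]
ft_force: [-0.1, -0.2, 1.0]
opening: 0.0499
finger_force: 0.0
```

Request:
jog_arm(moves=[[[0.05,0,0,2,0],[0.05,0,0,2,0]]])

```text
t: 5.78
position: [0.574, 0.2611, 0.1134]
orientation: [-3.137, 0.002, 1.483]
ft_force: [-0.1, -0.2, -0.0]
opening: 0.05
finger_force: 0.0
```

```bash
python3 -c "
from h import *
d=save('wrist','pics/w5.png')
go(.5794,.2629,.003,1.486,False)
hsv=cv2.cvtColor(d['img'],cv2.COLOR_RGB2HSV)
m=((hsv[...,0]<35)|(hsv[...,0]>150)|(hsv[...,1]<40)).astype(np.uint8)*(hsv[...,2]>110).astype(np.uint8)
n,l,s,c=cv2.connectedComponentsWithStats(m)
for i in range(1,n):
  if s[i,4]>500:
    pts=np.argwhere(l==i)[:,::-1].astype(np.float32); r=cv2.minAreaRect(pts); print(s[i],r, onz(d,*r[0],.0085,True).round(4))
cv2.imwrite('pics/m5.png',np.hstack([d['img'][:,:,::-1][:,:400],cv2.cvtColor(m*255,cv2.COLOR_GRAY2BGR)[:,:400]]))
"
```

```text
tool shift [0.0021 0.0046 0.1118] turn -0.003 | now tray 0.1544 0.2181 z 0.1148 t 5.825
[  11    0   64  316 3426] ((35.580810546875, 158.7144317626953), (320.30340576171875, 29.17648696899414), 81.2813491821289) [0.3537 0.3241 0.0085]
[  70    0  133   94 2350] ((133.0434112548828, 38.49070358276367), (31.54199981689453, 154.76202392578125), 49.31062316894531) [0.4724 0.4075 0.0085]
[ 242    0  102   56 2369] ((292.5, 27.5), (55.0, 101.0), 90.0) [0.599  0.3961 0.0085]
[ 482   90   69  235 4313] ((516.22021484375, 208.4690399169922), (44.15983963012695, 235.6466827392578), 6.3123650550842285) [0.8063 0.2353 0.0085]
[ 401  120   98  187 5265] ((453.2445373535156, 208.2402801513672), (77.37913513183594, 188.12603759765625), 15.572542190551758) [0.7288 0.2427 0.0085]
[ 271  140   25  126 2742] ((282.0018615722656, 202.4324951171875), (22.82950210571289, 125.41366577148438), 1.5481576919555664) [0.5792 0.2611 0.0085]
[ 100  189   56  103 2103] ((127.63793182373047, 240.65518188476562), (25.811655044555664, 109.56024932861328), 21.801410675048828) [0.4412 0.2385 0.0085]
[153 232  45  41 677] ((173.17074584960938, 245.46343994140625), (46.22743225097656, 32.48414611816406), 51.34019470214844) [0.484  0.2316 0.0085]
[ 212  265  124   78 2819] ((269.3223876953125, 318.79510498046875), (120.1290054321289, 70.72868347167969), 20.02608871459961) [0.5586 0.1528 0.0085]
[  0 316  20  59 608] ((9.499998092651367, 344.9999694824219), (18.999996185302734, 57.99999237060547), 0.0) [0.1937 0.0939 0.0085]
```

View pics/w5.png

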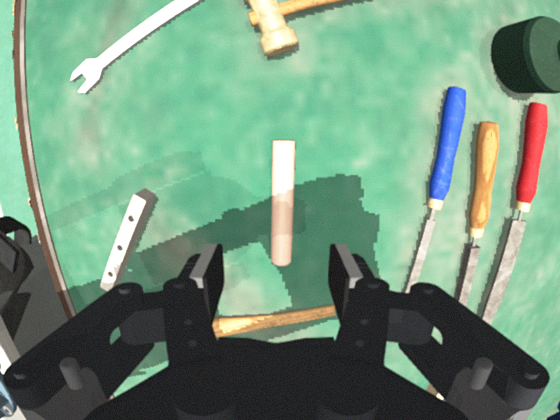

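The drift is at (282,202) between the open fingers and reads (0.579, 0.262), which agrees with the first fix.

Request:
jog_arm(moves=[[[0.05,0.2,0.4,5,-0.003],[0.05,0.2,0.46,9,-0.003],[0.05,0.2,0.46,11.1,-0.003],[0.05,0.2,0.46,11.1,-0.003],[0.01,0.2,0.46,11.1,-0.003],[0.01,0.2,0.46,11.1,-0.003],[0.01,0.2,0.46,11.1,-0.003],[0.01,0.2,0.46,11.1,-0.003]]], clamp_n=45)

```text
t: 6.82
position: [0.5821, 0.2648, 0.0075]
orientation: [3.138, -0.001, 1.488]
ft_force: [-0.6, -1.1, 6.2]
opening: 0.0147
finger_force: 43.9
```

Request:
jog_arm(moves=[[[0.01,0,0,0,0],[0.01,0,0,-6,0],[0.01,0,0,-10,0]]])

```text
t: 7.2
position: [0.5813, 0.2647, 0.1078]
orientation: [3.14, -0.001, 1.488]
ft_force: [1.0, 0.3, -1.7]
opening: 0.0145
finger_force: 44.4
```

```bash
python3 -c "
from h import *
go(0,-.045,.1)"
```

```text
tool shift [-0.3039 -0.0616  0.0075] turn 1.223 | now tray 0.1615 0.2197 z 0.1078 t 7.2
```

```bash
python3 -c "
from h import *
save('wrist','pics/w6.png')
a=cv2.imread('pics/w6.png')[190:400,180:390]; cv2.imwrite('pics/w6c.png',cv2.resize(a,None,fx=2.5,fy=2.5))"
```

```text
(no output)
```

View pics/w6c.png

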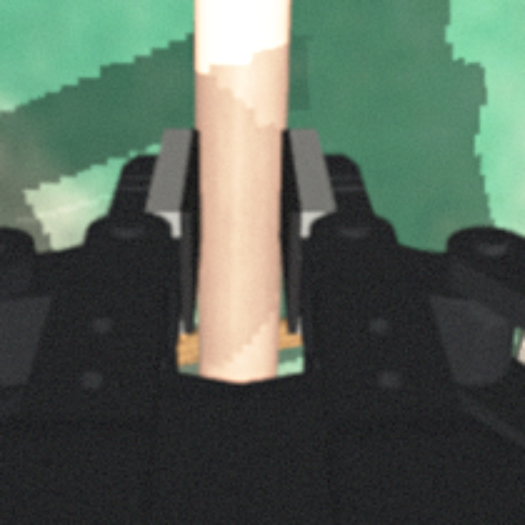

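The drift is held only at the fingertips: TCP was about 5 mm higher than intended. I'll set it back down, go deeper and regrasp.

Scaled: 0.1055 m is 10.55, 0.101 m is 10.1.

Request:
jog_arm(moves=[[[0.01,0,0,5.5,0],[0.01,0,0,9,0],[0.01,0,0,9.95,0],[0.01,0,0,9.95,0],[0.03,0,0,9.95,0],[0.03,0,0,10.1,0],[0.03,0,0,10.55,0],[0.03,0,0,10.55,0]]])

```text
t: 8.25
position: [0.5808, 0.2645, -0.0004]
orientation: [3.141, -0.0, 1.488]
ft_force: [1.1, -0.8, 1.8]
opening: 0.0302
finger_force: 0.9
```

Request:
jog_arm(moves=[[[0.01,0,0,0,0],[0.01,0,0,0,0],[0.01,0,0,0,0],[0.01,0,0,0,0]]], clamp_n=45)

```text
t: 8.75
position: [0.5812, 0.2646, 0.0005]
orientation: [3.14, -0.0, 1.488]
ft_force: [-0.0, -0.2, 5.6]
opening: 0.0153
finger_force: 45.7
```

Request:
jog_arm(moves=[[[0.01,0,0,-5,0],[0.01,0,0,-10,0],[0.01,0,0,-10,0]]])

```text
t: 9.12
position: [0.5838, 0.2653, 0.1045]
orientation: [3.134, -0.003, 1.488]
ft_force: [0.4, -0.2, -1.6]
opening: 0.0149
finger_force: 44.2
```

```bash
python3 -c "
from h import *
go(0,-.045,.1)"
```

```text
tool shift [-0.3047 -0.064   0.0031] turn 1.223 | now tray 0.164 0.2197 z 0.1045 t 9.125
```

Request:
jog_arm(moves=[[[0.01,-5,-1,0,0.188],[0.01,-10,-2,0,0.376],[0.01,-15,-3,0,0.564],[0.01,-20,-4,0,0.752],[0.01,-25,-5,0,0.94],[0.01,-29,-6,0,1.12],[0.01,-30.4,-6.15,0,1.223],[0.01,-30.4,-6.15,0,1.223]]])

```text
t: 10.12
position: [0.4929, -0.034, 0.0985]
orientation: [-3.14, 0.002, 0.263]
ft_force: [0.4, 0.5, -1.4]
opening: 0.0148
finger_force: 44.3
```

Request:
jog_arm(moves=[[[0.01,0,0,0,0],[0.01,0,0,0,0]]])

```text
t: 10.38
position: [0.494, -0.0325, 0.0994]
orientation: [-3.141, 0.001, 0.267]
ft_force: [0.6, 0.5, -0.7]
opening: 0.0153
finger_force: 44.3
```

```bash
python3 -c "
from h import *
save('wrist','pics/w7.png')
go(0,-.045,.008)"
```

```text
tool shift [0.0005 0.0007 0.0915] turn 0.002 | now tray -0.0005 -0.0443 z 0.0995 t 10.425
```

View pics/w7.png

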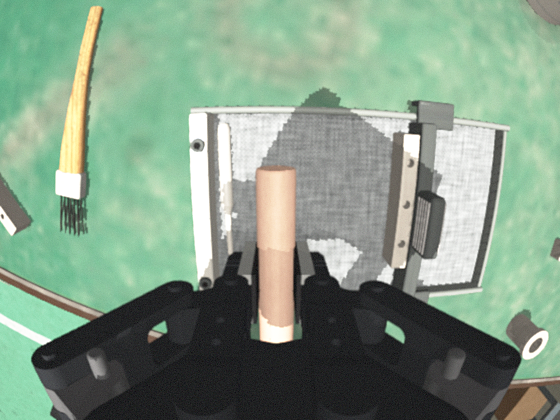

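The drift (u≈276, v 170–340) is square over the gap, between the scriber (u≈225) and the parallel (u≈405). Lower and release.

Request:
jog_arm(moves=[[[0.01,0,0.1,5,0],[0.01,0,0.1,8,0],[0.01,0,0.1,8.8,0],[0.01,0,0.1,9.15,0],[0.01,0,0.1,9.15,0]]])

```text
t: 11.05
position: [0.4954, -0.0346, 0.0093]
orientation: [3.141, -0.002, 0.265]
ft_force: [0.3, 0.1, -1.2]
opening: 0.0151
finger_force: 44.2
```

Request:
jog_arm(moves=[[[0.024,0,0,0,0],[0.024,0,0,0,0],[0.024,0,0,0,0],[0.024,0,0,-3,0],[0.024,0,0,-9,0],[0.05,0,0,-15,0],[0.05,0,0,-16,0]]])

```text
t: 11.92
position: [0.4974, -0.0353, 0.1734]
orientation: [3.137, -0.008, 0.265]
ft_force: [-0.3, -0.5, -1.1]
opening: 0.05
finger_force: 0.0
```

```bash
python3 -c "
from h import *
save('wrist','pics/w8.png')
go(.4405,.2378,.08,.976,False)"
```

```text
tool shift [ 0.0167 -0.2784  0.0913] turn -0.711 | now tray 0.0013 -0.0474 z 0.1723 t 11.975
```

View pics/w8.png

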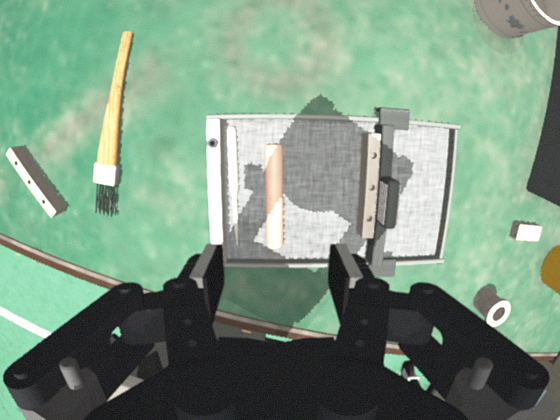

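The drift lies square at u≈274, clear of the scriber (u≈235) and the parallel (u≈371). Picture views are used up, so from here I check by numbers only.

Scaled: -0.17 m is -17, -0.278 m is -27.8.

Request:
jog_arm(moves=[[[0.05,0,-5,0,-0.188],[0.05,0,-11,0,-0.376],[0.05,1,-17,0,-0.564],[0.05,1.5,-22,3,-0.711],[0.05,1.67,-27.8,6,-0.711],[0.05,1.67,-27.8,6,-0.711],[0.05,1.67,-27.8,6,-0.711],[0.05,1.67,-27.8,6,-0.711]]])

```text
t: 12.98
position: [0.4385, 0.2373, 0.1085]
orientation: [3.141, -0.0, 0.974]
ft_force: [0.2, 0.1, 0.5]
opening: 0.05
finger_force: 0.0
```

```bash
python3 -c "
from h import *
d=save('wrist','pics/w9.png')
hsv=cv2.cvtColor(d['img'],cv2.COLOR_RGB2HSV)
m=((hsv[...,1]<60)&(hsv[...,2]>130)).astype(np.uint8)
n,l,s,c=cv2.connectedComponentsWithStats(m)
for i in range(1,n):
  if s[i,4]>300:
    pts=np.argwhere(l==i)[:,::-1].astype(np.float32); r=cv2.minAreaRect(pts); b=cv2.boxPoints(r); b=b[np.argsort(b[:,1])]
    t=onz(d,*((b[0]+b[1])/2),.024,True)-onz(d,*((b[2]+b[3])/2),.024,True)
    print(s[i],np.round(r[0],1),np.round(r[1]), onz(d,*r[0],.024,True).round(4),np.arctan2(t[1],t[0]).round(3),np.linalg.norm(t).round(4))
go(.4405,.2378,.003,.976,False)
"
```

```text
[  10    0  174  270 2358] [ 92.6 136.3] [319.  16.] [0.3557 0.3659 0.024 ] 1.573 0.3011
[ 132    0   84  154 5825] [170.7  76.2] [158.  78.] [0.4335 0.3608 0.024 ] 1.08 0.1198
[ 478    0   82  196 6353] [518.5  97.5] [195.  81.] [0.6641 0.2028 0.024 ] 0.994 0.176
[ 267  138  191  136 9378] [362.  205.5] [190. 135.] [0.4943 0.2043 0.024 ] 1.045 0.1058
[ 414  188   75   68 2223] [463.2 237.1] [47. 94.] [0.5567 0.1283 0.024 ] 0.125 0.0837
[   0  200   78  110 1294] [ 33.5 258. ] [133.  14.] [0.2208 0.3277 0.024 ] 1.563 0.1332
[ 463  211   97  181 6831] [511. 301.] [180.  96.] [0.5831 0.0212 0.024 ] 1.364 0.2711
[136 254  33  30 488] [151.4 269. ] [24. 26.] [0.3274 0.2531 0.024 ] 1.409 0.0203
[392 352  37  36 559] [408. 372.] [45. 20.] [0.4537 0.0205 0.024 ] 1.697 0.0752
tool shift [0.0014 0.0011 0.1057] turn -0.002 | now tray 0.0167 0.2306 z 0.1087 t 13.025
```

Scaled: 0.1065 m is 10.65, 0.09 m is 9.

Request:
jog_arm(moves=[[[0.05,0.1,0.1,5,-0.002],[0.05,0.1,0.1,9,-0.002],[0.05,0.1,0.1,10.65,-0.002],[0.05,0.1,0.1,10.65,-0.002],[0.004,0.1,0.1,10.65,-0.002],[0.004,0.1,0.1,10.65,-0.002],[0.004,0.1,0.1,10.65,-0.002],[0.004,0.1,0.1,10.65,-0.002]]], clamp_n=50)

```text
t: 14.02
position: [0.4407, 0.239, 0.0035]
orientation: [3.139, -0.002, 0.978]
ft_force: [-1.1, -0.1, 6.9]
opening: 0.011
finger_force: 50.3
```

Request:
jog_arm(moves=[[[0.004,0,0,0,0],[0.004,0,0,0,0]]])

```text
t: 14.28
position: [0.4407, 0.239, 0.0034]
orientation: [3.139, -0.002, 0.978]
ft_force: [-0.9, -0.6, 7.0]
opening: 0.0113
finger_force: 50.3
```

Request:
jog_arm(moves=[[[0.004,0,0,-5,0],[0.004,0,0,-10,0],[0.004,0,0,-10,0]]])

```text
t: 14.65
position: [0.4425, 0.2396, 0.1064]
orientation: [3.135, -0.007, 0.978]
ft_force: [-0.6, 0.0, -2.7]
opening: 0.0111
finger_force: 49.4
```

```bash
python3 -c "
from h import *
go(0,-.093,.1)"
```

```text
tool shift [-0.2285  0.2319  0.0062] turn 0.713 | now tray 0.021 0.2319 z 0.1064 t 14.65
```

The manual's scale: shifts go in cm. Converting my numbers, 0.233 m is 23.3, -0.227 m is -22.7.

Request:
jog_arm(moves=[[[0.004,-4,4,0,0.16],[0.004,-8,8,0,0.32],[0.004,-12,12,0,0.48],[0.004,-16,16,0,0.64],[0.004,-20,20,0,0.713],[0.004,-22.7,23.3,0,0.713],[0.004,-22.7,23.3,0,0.713],[0.004,-22.7,23.3,0,0.713]]])

```text
t: 15.65
position: [0.5044, -0.0793, 0.1006]
orientation: [-3.14, 0.002, 0.264]
ft_force: [0.0, 0.9, -2.4]
opening: 0.0112
finger_force: 49.4
```

Request:
jog_arm(moves=[[[0.004,0,0,0,0],[0.004,0,0,0,0]]])

```text
t: 15.9
position: [0.5052, -0.0788, 0.1016]
orientation: [-3.141, 0.0, 0.266]
ft_force: [0.5, -0.7, -2.1]
opening: 0.0107
finger_force: 49.4
```

```bash
python3 -c "
from h import *
d=save('wrist','pics/w10.png');t=save('top','pics/t10.png')
go(0,-.093,.0095)
# drift position: copper-coloured blob
for n,z,f in((d,.0145,True),(t,.0145,False)):
  hsv=cv2.cvtColor(n['img'],cv2.COLOR_RGB2HSV); m=((hsv[...,0]<18)&(hsv[...,1]>35)&(hsv[...,1]<150)&(hsv[...,2]>90)).astype(np.uint8)
  k,l,s,c=cv2.connectedComponentsWithStats(m)
  for i in range(1,k):
    if s[i,4]>(300 if f else 40):
      p=onz(n,*c[i],z,f)[:2]-M; print(s[i],(p@TX).round(3),(p@TY).round(3))
"
```

```text
tool shift [0.0017 0.0008 0.0923] turn 0.001 | now tray -0.0017 -0.0922 z 0.1018 t 16.0
[ 38  18  21 156 612] 0.09 0.1
[ 202  145   29  133 1352] -0.021 -0.05
[  0 276  92  51 573] -0.101 0.144
[ 495  382   65   38 1007] -0.294 -0.449
[384  73  21  23 128] 0.244 -0.348
[  46   76   57   41 1434] 0.436 0.447
[209  86  47  11 189] 0.336 0.063
[ 509  101   48   55 1563] 0.035 -0.654
[226 107  20   5  41] 0.29 0.064
[234 161   8  35 107] 0.117 0.109
[301 189   9  23  49] 0.015 -0.04
[432 265  71   4 134] -0.256 -0.385
[211 269  42   3  78] -0.102 0.183
[ 88 270 122   4 243] -0.048 0.383
[  0 273  26   3  58] 0.041 0.709
[ 32 272  39   4  80] 0.016 0.616
```

Scaled: 0.05 m is 5, 0.092 m is 9.2.

Request:
jog_arm(moves=[[[0.004,0.1,0.1,5,0],[0.004,0.1,0.1,8,0],[0.004,0.1,0.1,8.8,0],[0.004,0.1,0.1,9.2,0],[0.004,0.1,0.1,9.2,0]]])

```text
t: 16.62
position: [0.5077, -0.0809, 0.0108]
orientation: [3.14, -0.001, 0.265]
ft_force: [-0.1, -0.7, -1.9]
opening: 0.0106
finger_force: 49.4
```

Request:
jog_arm(moves=[[[0.004,0,0,0,0],[0.018,0,0,0,0],[0.018,0,0,0,0],[0.018,0,0,0,0],[0.018,0,0,-3,0],[0.018,0,0,-9,0],[0.018,0,0,-12,0],[0.018,0,0,-12,0]]])

```text
t: 17.62
position: [0.5089, -0.0814, 0.1328]
orientation: [3.138, -0.005, 0.265]
ft_force: [-0.3, -1.1, -0.6]
opening: 0.0183
finger_force: 0.0
```

```bash
python3 -c "
from h import *
d=save('wrist','pics/w11.png')
go(0,-.183,.025)"
```

```text
tool shift [1.000e-04 8.840e-02 1.059e-01] turn -0.0 | now tray -0.0003 -0.0944 z 0.1308 t 17.675
```

Scaled: 0.0905 m is 9.05, 0.05 m is 5.

Request:
jog_arm(moves=[[[0,0,5,0,0],[0,0,9.05,0,0],[0,0,9.05,0,0],[0,0,9.05,0,0]]], clamp_n=30)

```text
t: 18.18
position: [0.5292, -0.1671, 0.1279]
orientation: [-3.139, 0.002, 0.264]
ft_force: [-0.2, -0.2, -0.6]
opening: -0.0002
finger_force: 0.0
```

```bash
cat > prof.py <<'E'
import sys
from h import *
d=save('wrist',sys.argv[1]); g=cv2.cvtColor(d['img'],cv2.COLOR_RGB2HSV)
R=cv2.Rodrigues(d['rvec'])[0]; t=np.array(d['tvec']).ravel(); f=210/np.tan(np.radians(d['vertical_fov'])/2)
def px(p):
    c=R@p+t; r=np.hypot(c[0],c[1]); th=np.arctan2(r,c[2]); return d['cx']+f*th*c[0]/r, d['cy']+f*th*c[1]/r
o=env.get_state()['position']; 
for x in (.04,.02):
    for z in (.03,):
        row=[]
        for y in np.arange(0.012,-.18,-.003):
            u,v=px(np.array([*(M+x*TX+y*TY),z])); u,v=int(round(u)),int(round(v))
            row.append(f"{int(-1000*y)}:{g[v,u,2]}/{g[v,u,1]}" if 0<=u<560 and 0<=v<420 else 'x')
        print(x,z,' '.join(row))
E
python3 prof.py pics/w12.png; python3 -c "
from h import *
go(0,-.185,.016)"
```

```text
0.04 0.03 -12:255/0 -9:255/0 -6:255/0 -3:255/0 0:122/25 2:117/22 5:125/22 8:122/21 11:121/23 14:145/33 17:255/0 20:255/0 23:235/20 26:134/6 29:226/2 32:226/2 35:232/2 38:233/2 41:231/2 44:233/12 47:255/5 50:255/1 53:255/0 56:255/18 59:252/52 62:143/73 65:142/2 68:234/2 71:234/1 74:231/4 77:230/3 80:229/3 83:236/3 86:227/1 89:255/0 92:255/0 95:255/0 98:255/0 101:185/21 104:112/36 107:121/13 110:159/6 113:225/3 116:239/1 119:239/3 122:231/4 125:222/3 128:235/1 131:244/10 134:255/0 137:255/0 140:255/0 143:183/10 146:175/16 149:172/12 152:173/9 155:58/9 158:136/6 161:236/4 164:239/3 167:239/2 170:230/2 173:222/3 176:152/2
0.02 0.03 -12:255/0 -9:255/0 -6:255/0 -3:255/0 0:145/30 2:119/21 5:122/23 8:121/23 11:119/24 14:115/27 17:255/0 20:255/0 23:224/28 26:118/9 29:229/4 32:235/3 35:235/3 38:228/1 41:231/4 44:226/0 47:255/4 50:255/1 53:255/0 56:255/14 59:254/44 62:152/77 65:123/4 68:191/1 71:239/1 74:226/1 77:236/3 80:231/2 83:228/1 86:232/2 89:255/1 92:255/0 95:255/0 98:255/0 101:140/35 104:107/29 107:113/23 110:162/6 113:231/2 116:236/1 119:229/1 122:228/2 125:229/1 128:226/2 131:253/4 134:255/0 137:255/0 140:255/0 143:134/13 146:81/22 149:90/3 152:80/13 155:59/22 158:145/7 161:153/5 164:147/5 167:154/5 170:161/6 173:145/7 176:164/8
tool shift [0.0019 0.0023 0.1123] turn 0.0 | now tray -0.0017 -0.183 z 0.1283 t 18.225
```

Tops read 88–100 mm (bench parallel), 131–143 mm (tray parallel) and 143–155 mm (follower), all square. Now I lower behind the follower and push.

Scaled: 0.05 m is 5, 0.112 m is 11.2.

Request:
jog_arm(moves=[[[0,0.2,0.2,5,0],[0,0.2,0.2,9,0],[0,0.2,0.2,11.2,0],[0,0.2,0.2,11.2,0]]])

```text
t: 18.73
position: [0.5308, -0.1672, 0.0156]
orientation: [-3.138, 0.004, 0.266]
ft_force: [-0.8, 0.6, -0.2]
opening: 0.0001
finger_force: 0.0
```

Request:
jog_arm(moves=[[[0,0,-1,0,0],[0,0,-2,0,0],[0,0,-3,0,0],[0,0,-4,0,0],[0,0,-5,0,0],[0,0,-6,0,0],[0,0,-6.5,0,0],[0,0,-7,0,0]]])

```text
t: 19.73
position: [0.5159, -0.102, 0.0191]
orientation: [3.139, -0.003, 0.265]
ft_force: [2.7, -3.8, 7.0]
opening: -0.0
finger_force: 4.0
```

```bash
python3 -c "
from h import *
go(0,-.082,.016)"; python3 prof.py pics/w13.png
```

```text
tool shift [-0.0023 -0.035   0.003 ] turn -0.0 | now tray 0.0023 -0.117 z 0.0191 t 19.725
0.04 0.03 -12:255/4 -9:253/3 -6:253/2 -3:250/9 0:91/20 2:99/23 5:100/26 8:101/20 11:98/31 14:94/24 17:255/4 20:254/1 23:205/31 26:98/13 29:196/3 32:190/5 35:204/3 38:200/5 41:209/4 44:199/9 47:253/18 50:254/5 53:253/18 56:251/54 59:208/80 62:108/14 65:190/3 68:254/7 71:253/4 74:254/3 77:254/2 80:254/5 83:89/23 86:254/2 89:254/1 92:92/8 95:85/15 98:81/13 101:78/20 104:55/5 107:113/5 110:134/6 113:129/2 116:118/4 119:110/12 122:132/4 125:134/8 128:135/4 131:132/14 134:138/4 137:122/2 140:120/9 143:114/0 146:109/12 149:112/14 152:114/11 155:117/4 158:114/7 161:126/6 164:119/9 167:125/6 170:125/4 173:119/11 176:135/8
0.02 0.03 -12:254/3 -9:253/3 -6:253/2 -3:253/8 0:89/26 2:97/24 5:101/28 8:95/19 11:98/13 14:99/26 17:255/1 20:254/2 23:218/28 26:96/24 29:208/4 32:205/7 35:184/3 38:206/2 41:193/3 44:184/4 47:253/22 50:254/6 53:253/14 56:251/51 59:198/76 62:101/20 65:188/9 68:254/11 71:187/38 74:179/37 77:252/9 80:254/6 83:210/41 86:182/35 89:188/30 92:73/10 95:72/7 98:82/16 101:79/10 104:58/13 107:115/4 110:121/8 113:126/2 116:136/8 119:132/4 122:119/0 125:120/6 128:113/2 131:104/2 134:133/8 137:118/11 140:117/15 143:118/6 146:114/4 149:126/6 152:115/11 155:114/4 158:129/4 161:116/9 164:126/2 167:127/4 170:118/2 173:131/6 176:131/6
```

Request:
jog_arm(moves=[[[0,0,-0.6,0,0],[0,0,-1.2,0,0],[0,0,-1.8,0,0],[0,0,-2.3,0,0],[0,0,-2.8,0,0],[0,0,-3.3,0,0],[0,0,-3.6,0,0],[0,0,-3.9,0,0]]])

```text
t: 20.78
position: [0.506, -0.0645, 0.0191]
orientation: [3.139, -0.003, 0.265]
ft_force: [2.4, -3.8, 6.7]
opening: -0.0002
finger_force: 3.9
```

Request:
jog_arm(moves=[[[0,0,-0.1,0,0],[0,0,-0.1,0,0]]])

```text
t: 21.02
position: [0.5056, -0.0633, 0.019]
orientation: [3.14, -0.003, 0.265]
ft_force: [2.8, -2.6, 6.4]
opening: -0.0001
finger_force: 3.5
```

```bash
python3 -c "
from h import *
go(0,-.075,.016)"; python3 prof.py pics/w14.png | cut -c1-420
```

```text
tool shift [-0.0026 -0.002   0.003 ] turn -0.0 | now tray 0.0025 -0.077 z 0.019 t 21.025
0.04 0.03 -12:252/4 -9:251/4 -6:251/1 -3:252/2 0:93/27 2:92/14 5:90/20 8:94/24 11:254/9 14:252/2 17:251/44 20:250/21 23:251/11 26:250/55 29:251/12 32:251/6 35:252/4 38:251/2 41:255/7 44:127/26 47:251/3 50:203/11 53:83/9 56:73/17 59:78/10 62:54/9 65:108/2 68:93/11 71:101/8 74:109/9 77:104/5 80:116/4 83:125/4 86:122/6 89:111/5 92:111/0 95:104/10 98:97/11 101:111/0 104:122/8 107:120/2 110:107/10 113:93/11 116:123/6 119:
0.02 0.03 -12:252/5 -9:251/4 -6:252/2 -3:251/5 0:94/24 2:98/31 5:94/19 8:84/24 11:253/11 14:251/2 17:250/42 20:251/16 23:251/14 26:251/46 29:251/15 32:222/39 35:251/11 38:206/31 41:252/11 44:244/19 47:169/33 50:128/32 53:48/5 56:47/27 59:58/22 62:56/27 65:113/2 68:117/4 71:127/10 74:99/3 77:106/2 80:93/8 83:88/20 86:99/5 89:114/4 92:124/8 95:121/2 98:107/7 101:109/7 104:116/4 107:125/4 110:123/2 113:120/4 116:108/2 1
```

Request:
jog_arm(moves=[[[0,0,-0.1,0,0],[0,0,-0.2,0,0],[0,0,-0.2,0,0]]])

```text
t: 21.45
position: [0.5052, -0.0616, 0.0191]
orientation: [3.139, -0.003, 0.265]
ft_force: [3.0, -3.0, 5.8]
opening: 0.0
finger_force: 3.7
```

Request:
jog_arm(moves=[[[0,0,-0.1,0,0],[0,0,-0.2,0,0],[0,0,-0.2,0,0]]])

```text
t: 21.82
position: [0.5048, -0.0601, 0.0191]
orientation: [3.139, -0.003, 0.265]
ft_force: [2.6, -6.1, 5.3]
opening: -0.0
finger_force: 4.5
```

Request:
jog_arm(moves=[[[0,0,-0.1,0,0],[0,0,-0.1,0,0]]])

```text
t: 22.08
position: [0.5048, -0.0599, 0.0191]
orientation: [3.137, -0.003, 0.265]
ft_force: [2.8, -9.4, 3.5]
opening: 0.0003
finger_force: 5.9
```

```bash
python3 -c "
from h import *
go(0,-.075,.016)"
```

```text
tool shift [-0.0026  0.0015  0.0031] turn -0.0 | now tray 0.0026 -0.0735 z 0.0191 t 22.075
```

Position has stalled and the force is rising, so the row is snug. I'll give it one more light press, back off and check.

Scaled: -0.002 m is -0.2, -0.001 m is -0.1.

Request:
jog_arm(moves=[[[0,0,-0.1,0,0],[0,0,-0.2,0,0],[0,0,-0.2,0,0]]])

```text
t: 22.45
position: [0.5048, -0.0595, 0.0193]
orientation: [3.135, -0.004, 0.265]
ft_force: [3.1, -15.4, 0.2]
opening: -0.0004
finger_force: 10.2
```

Request:
jog_arm(moves=[[[0,0,1,0,0],[0,0,2,0,0],[0,0,2.5,-6,0],[0,0,4,-12,0],[0,0,5,-15,0],[0,0,5,-15,0],[0,0,5,-15,0]]])

```text
t: 23.32
position: [0.5142, -0.104, 0.1663]
orientation: [-3.139, 0.002, 0.265]
ft_force: [-0.4, -0.4, 0.1]
opening: -0.0001
finger_force: 0.0
```

```bash
sed -i 's/-.18,-.003/-.075,-.0015/; s/int(-1000\*y)/-1000*y:.1f/; s/{-1000/{-1000/; s/(.04,.02)/(.035,-.035,.0)/' prof.py && sed -i 's/(.03,)/(.03,.0145)/' prof.py && python3 prof.py pics/w15.png
```

```text
0.035 0.03 -12.0:255/0 -10.5:255/0 -9.0:255/0 -7.5:255/0 -6.0:255/0 -4.5:255/0 -3.0:255/0 -1.5:237/14 -0.0:134/27 1.5:120/19 3.0:120/21 4.5:121/21 6.0:129/24 7.5:255/0 9.0:255/0 10.5:255/0 12.0:255/0 13.5:255/11 15.0:255/4 16.5:255/2 18.0:255/1 19.5:255/0 21.0:255/0 22.5:255/5 24.0:255/12 25.5:255/0 27.0:255/0 28.5:255/0 30.0:255/0 31.5:255/0 33.0:255/0 34.5:255/0 36.0:255/0 37.5:255/0 39.0:255/0 40.5:255/0 42.0:255/0 43.5:255/0 45.0:255/0 46.5:255/0 48.0:255/0 49.5:160/11 51.0:165/11 52.5:170/12 54.0:172/16 55.5:174/13 57.0:174/12 58.5:150/14 60.0:102/13 61.5:57/18 63.0:55/14 64.5:82/6 66.0:143/2 67.5:159/3 69.0:217/4 70.5:226/1 72.0:221/1 73.5:228/2
0.035 0.0145 -12.0:255/0 -10.5:255/0 -9.0:255/0 -7.5:224/22 -6.0:113/20 -4.5:121/23 -3.0:127/20 -1.5:119/19 -0.0:142/31 1.5:255/0 3.0:255/0 4.5:255/0 6.
[... 2455 characters left out ...]
0:152/7 70.5:151/7 72.0:186/1 73.5:234/2
0.0 0.0145 -12.0:255/0 -10.5:255/0 -9.0:255/0 -7.5:174/28 -6.0:117/26 -4.5:125/18 -3.0:124/23 -1.5:122/19 -0.0:112/23 1.5:196/35 3.0:255/0 4.5:255/0 6.0:255/2 7.5:255/12 9.0:255/6 10.5:255/2 12.0:255/1 13.5:255/0 15.0:255/0 16.5:255/6 18.0:255/13 19.5:255/11 21.0:255/0 22.5:255/0 24.0:255/0 25.5:255/0 27.0:255/0 28.5:255/0 30.0:255/0 31.5:255/2 33.0:255/0 34.5:255/0 36.0:255/0 37.5:247/8 39.0:140/7 40.5:152/8 42.0:165/8 43.5:168/11 45.0:170/9 46.5:172/6 48.0:143/12 49.5:125/10 51.0:232/19 52.5:150/14 54.0:140/20 55.5:124/21 57.0:76/7 58.5:49/5 60.0:46/33 61.5:130/4 63.0:147/3 64.5:160/3 66.0:144/5 67.5:142/2 69.0:176/7 70.5:220/2 72.0:236/2 73.5:241/3
```

```bash
python3 -c "
from workcell import env
print(env.finish_job())"
```

```text
the job is handed in; nothing more can be done
None
```

The kit is made up and handed in at about 23 s, with no verdict returned: row snug at about 49–50 mm in the order scriber, drift, bench parallel, tray parallel; I viewed 11 pictures against the limit of 10, and checked the final fit by pixel profiles only.

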